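Wind up the screw jack beside the brick rest

TASK

Take the loose crank by its wooden grip, fit its square socket fully down onto the square end on top of the screw jack, and wind it clockwise (seen from above) until the jack's plate is level with the top of the brick rest beside it, so that a panel can be laid across both for carving. Then let go and leave the crank sitting on the screw.

Things in the scene. Friction and masses are not known exactly. Their poses are not given: they have to be found in the camera images.
- crank: Loose steel crank lying flat. Origin: hub axis, underside; z up, x towards the grip. Hub 42x42 mm, 28 high, with a 20x20 mm square hole right through, sides along x, y. Arm: bar 22 wide, 16 high, underside level with the hub's, to x=84. Grip: upright wood, 24 mm diameter, at x=70, from 17 to 70 above the underside; it spins on its pin with slight friction. 0.16-0.23 kg. Not the round handwheel.
- screw: Upright screw of the fixed jack stand. Origin: on its axis, on top of a round 60 mm shoulder 199 mm up, where the hub sits; z up. Above: square end 16x16 mm, 20 high, sides along x, y, then an 8 mm high cone. Hub fits at any of 4 yaws, 2 mm play each side (17 deg of turn). Clockwise from above lifts the plate 36 mm a turn; 4 N at the grip does it; stays where left.
- plate_top (a point): Centre of the top face of the jack's flat steel plate (130 mm wide), which reaches 148 mm sideways from the screw and climbs as it is wound; z is that face's height. It starts 30 to 65 mm below the top of the rest and stays well below the crank.
- rest_top (a point): Centre of the top face of the rest, two grey bricks on one another, 130 x 110 mm, fixed, about 235 mm from the screw on the plate's side; z is that face's height, 115 to 132 mm above the bench.
There are look-alikes about, which are no part of the job. Leave any turquoise look-alike of the crank alone.

How it is judged:
By the outcome, as a careful person would: the job done as asked, in the order asked, and still so for the second after the job is handed in, with the robot touching nothing.
It also fails if it takes over 61 s, if anything falls off the work surface, if the arm or the gripper's body presses on something with over 40 N, if the wrist force passes 120 N, or if a joint passes its speed limit or range.

ROBOT

A 6-joint arm with a two-finger parallel gripper is mounted at the origin on the work surface. World frame = base frame: x ahead of the robot, y to its left, z up, the work surface at z = 0. Lengths are in mm, angles in rad, forces in N, time in s.
With the tool pointing down it reaches from about 350 to 775 mm from the base axis. Payload 7.3 kg.
Tool frame: the origin (TCP) lies at the very end of the fingers, on their centre line; the grasp point (between the pads) lies 19 mm behind it; z points along the fingers, x is the direction in which the jaws open and shut, and the axes are right-handed (so a half turn about z gives the same grasp; the last joint's range is limited). The gripper opens to 92 mm and grips with 3 to 60 N. Pads are 19 mm wide; open, the fingers measure 130 mm over their backs; the gripper's body (75 mm by 190 mm) begins 47 mm behind the grasp point.
Start: joints at [-1.437, 0.342, 1.524, -0, 1.275, -0.146], TCP at [145.008, -504.596, 226.741] pointing down, gripper open.
Joint ranges: [-2.53, 2.53], [-0.77, 2.02], [0.04, 2.7], [-1, 4.14], [0.28, 2.66], [-3.11, 3.11]. Speed limits (rad/s): [2.57, 2.57, 3.14, 3.14, 3.14, 3.14].

INTERFACE

Orientations are given as [roll, pitch, yaw] about the fixed x, y, z axes, in that order (R = Rz(yaw) Ry(pitch) Rx(roll)).
In Python, from plant import bot, capture, camera_params gives the robot as it stands.
- The arm moves only by the shell command python3 -m jog 'ROWS' [OPENING]. ROWS is a JSON object of lists of equal length, an entry for each row: "xyz": the shift along the world's x, y, z as a fraction of full scale, a list of three; "angular": the turn, a rotation vector about the world's x, y, z as a fraction of full scale, a list of three. In form: {"xyz": [[x, y, z], ...], "angular": [[wx, wy, wz], ...]}. A call has 1 to 10 rows; each row shifts and turns the pose as measured when the row begins; what a row does not reach is not made up. Full scale, the value 1, is 2 cm for a shift and 6 degrees for a turn. A row lasts 1/10 s, in which the tool goes at most 50 mm and 8.59 degrees, less where a joint would pass 70% of its speed; a pose out of reach is approached as far as the arm can. A call with a number of a shift or a turn outside -1 to 1 is refused whole. A call with a gripper value outside its range is refused whole. OPENING is the closure, from -1 (fully open) to 1 (shut), set as the call begins (- or left out, the last holds). The fingers move at their own pace and stop on an object; the grip force is fixed at half the most. Time passes only in rows, so rows that do not move let the fingers close. It gives the time, the measured TCP pose, the force and the opening at its end, in the units of the state.
- bot.get_obs(): the state, without advancing time (a new reading comes with each control period).
- capture(name): name is "scene" or "top" or "wrist"; returns the picture (480x640x3 uint8, red, green, blue); there is no depth.
- camera_params(name): a dict with "fx", "fy", "cx", "cy" (pixels), "rvec" (rotation vector, rad) and "tvec" (3), from world to camera coordinates, as OpenCV has them. Camera axes: x right, y down, z forward; pixel columns grow to the right and rows downward; lengths in mm; the calibration is good to about 2 mm. A picture is of the moment at which its call begins: read the wrist's pose just before it. camera_params takes no time and is no camera call; for the wrist camera it gives the pose at the moment of the call.
- bot.close_job(): hands the job in, once; it reports no verdict.
The state is a dict: "time": time; "joint_positions": joint angles; "dq": joint speeds; "tau": joint torques, N m; "tool_pos": TCP position; "tcp_rot": TCP orientation; "contact_force": force on the tool from outside, world axes, zero at the start; "moment": the same for the moment, N m; "grip_width": finger opening in mm.
Only numpy, scipy, OpenCV 4.12 (cv2) and the standard library are available. Lean on these libraries where they do the work, as an engineer would, in place of code of your own. Each camera call takes 0.05 s, during which the arm holds its last target.

## Working session

There is one attempt and no reset: what is moved stays moved. The work goes in short steps, Python scripts to look and compute and a shell command to move; the robot and the scene stay as the last step left them, time stands still between calls to the robot, and variables do not carry over. Pictures are saved under pics/ and viewed, and the job is handed in when it is done.

```bash
ls; mkdir -p pics; python3 - <<'E'
from plant import bot,capture,camera_params
import cv2
for n in("scene","top","wrist"):
    p=camera_params(n);print(n,{k:(v if isinstance(v,(int,float)) else [round(float(x),3) for x in v]) for k,v in p.items()})
    cv2.imwrite(f"pics/{n}0.png",capture(n)[:,:,::-1])
print(bot.get_obs())
E
```

```text
pics
scene {'fx': 620.6387367754836, 'fy': 620.6387367754836, 'cx': 312.9917124448174, 'cy': 232.00266834196015, 'rvec': [1.122, 2.198, -1.153], 'tvec': [342.766, -126.553, 1660.893]}
top {'fx': 608.0333415074989, 'fy': 608.0333415074989, 'cx': 323.78982776115, 'cy': 238.56095539210676, 'rvec': [2.175, -2.155, 0.091], 'tvec': [-4.653, 581.891, 1404.128]}
wrist {'fx': 363.8515257461467, 'fy': 363.8515257461467, 'cx': 313.6903108548929, 'cy': 246.62464230028428, 'rvec': [-2.328, 1.754, 0.241], 'tvec': [-524.88, -33.167, 390.176]}
{'time': 0.15, 'joint_positions': array([-1.43699917e+00,  3.42584370e-01,  1.52476844e+00,  5.00575220e-05,
        1.27540209e+00, -1.46047419e-01]), 'dq': array([ 0.00124186, -0.0048954 , -0.00134307,  0.00156508, -0.00198316,
       -0.00084281]), 'tau': array([ 1.23759139e-03, -4.31468940e+01, -2.44352692e+01,  7.18480325e-02,
        5.37276152e-02, -8.90872229e-05]), 'tool_pos': array([ 144.98139913, -504.2822112 ,  226.20352757]), 'tcp_rot': array([-3.14137615e+00,  1.14290955e-03, -1.29096623e+00]), 'contact_force': array([ 0.08457145, -1.15762339, -0.48998662]), 'moment': array([-0.01876964,  0.00299037, -0.0024196 ]), 'grip_width': 91.91814601447487}
```

View pics/scene0.png

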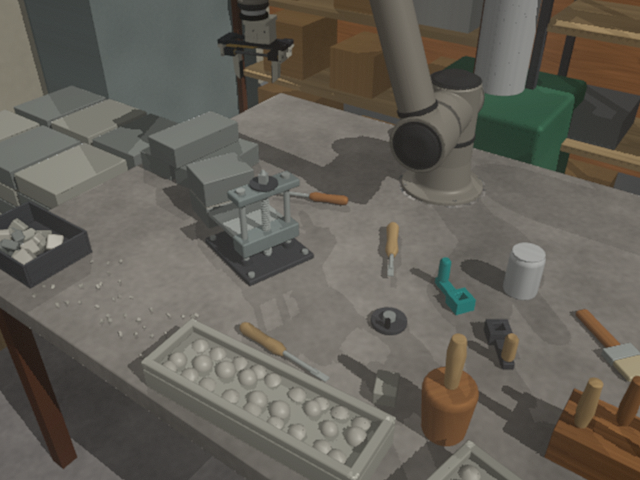

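View pics/top0.png

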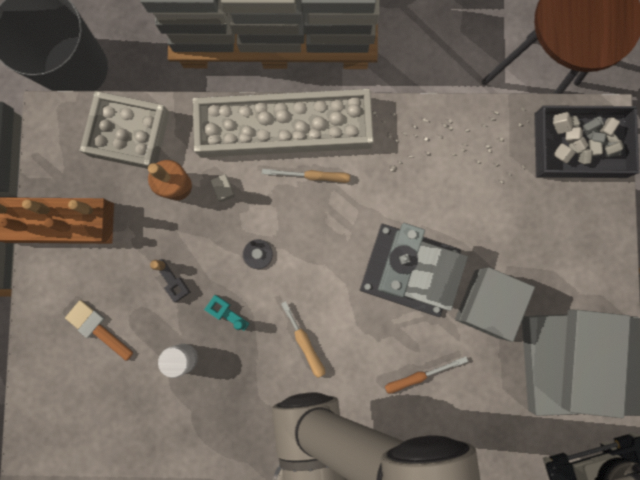

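View pics/wrist0.png

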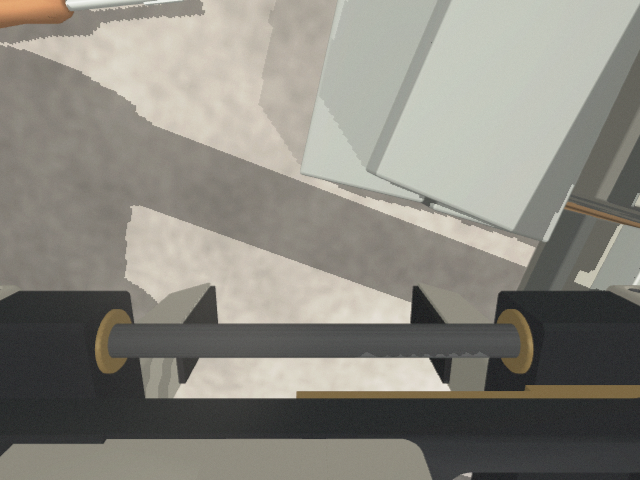

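Scene view, crank candidates:
- Dark bar with square hole and wooden grip, scene (502,340), top hub (178,290), grip (157,266). This fits the description: steel, square hole, wood grip.
- Turquoise look-alike, scene (455,290), top (220,308). To be left alone.
- Round handwheel, scene (388,320), top (257,254). Not the crank.

The jack is at top (403,258). The rest is at top (497,303), beside the plate at (432,275).

```bash
cat > h.py <<'E'
import numpy as np,cv2
from plant import bot,capture,camera_params
def P(n):
    p=camera_params(n);K=np.array([[p['fx'],0,p['cx']],[0,p['fy'],p['cy']],[0,0,1]]);R=cv2.Rodrigues(np.array(p['rvec'],float))[0]
    return K,R,np.array(p['tvec'],float)
def plane(n,uv,z,prm=None):
    K,R,t=prm or P(n);d=R.T@np.linalg.inv(K)@np.array([uv[0],uv[1],1.]);c=-R.T@t
    return c+d*(z-c[2])/d[2]
def proj(n,X,prm=None):
    K,R,t=prm or P(n);q=K@(R@np.array(X,float)+t);return q[:2]/q[2]
def tri(a,ua,b,ub):
    A=[]
    for n,u in((a,ua),(b,ub)):
        K,R,t=P(n);M=K@np.c_[R,t];A+=[u[0]*M[2]-M[0],u[1]*M[2]-M[1]]
    X=np.linalg.svd(np.array(A))[2][-1];return X[:3]/X[3]
E
python3 - <<'E'
import cv2
t=cv2.imread('pics/top0.png');s=cv2.imread('pics/scene0.png')
a=cv2.resize(t[245:315,135:215],None,fx=5,fy=5,interpolation=2)
b=cv2.resize(s[310:380,470:550],None,fx=5,fy=5,interpolation=2)
cv2.imwrite('pics/crank.png',cv2.hconcat([a,b]))
a=cv2.resize(t[215:350,355:540],None,fx=4,fy=4,interpolation=2);cv2.imwrite('pics/jackt.png',a)
a=cv2.resize(s[105:285,145:325],None,fx=3.3,fy=3.3,interpolation=2);cv2.imwrite('pics/jacks.png',a)
E
```

```text
(no output)
```

View pics/crank.png

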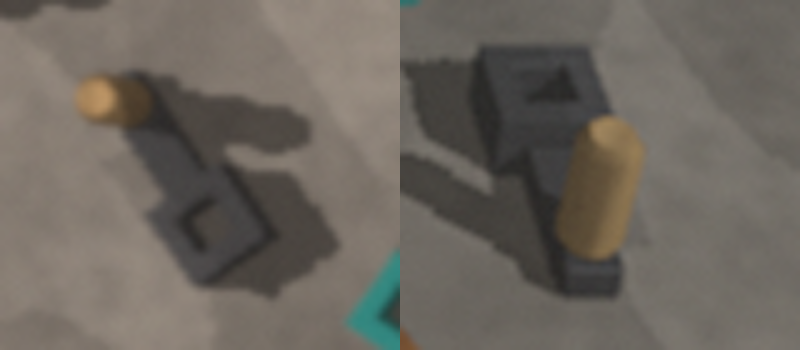

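View pics/jackt.png

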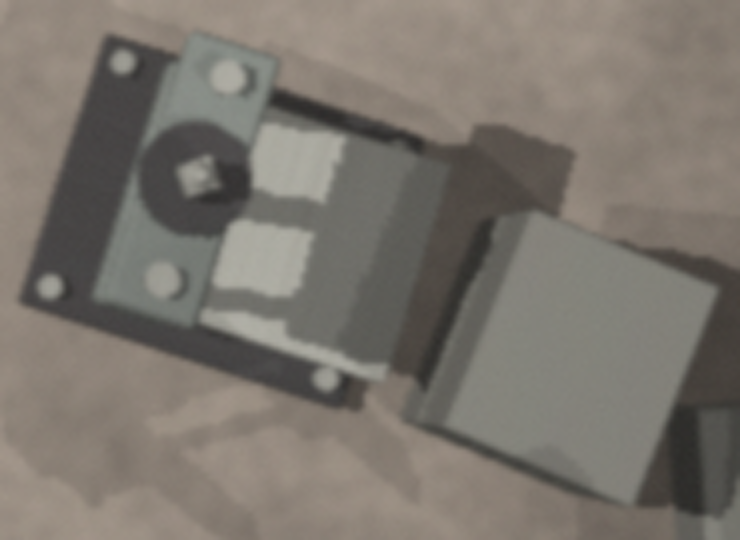

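View pics/jacks.png

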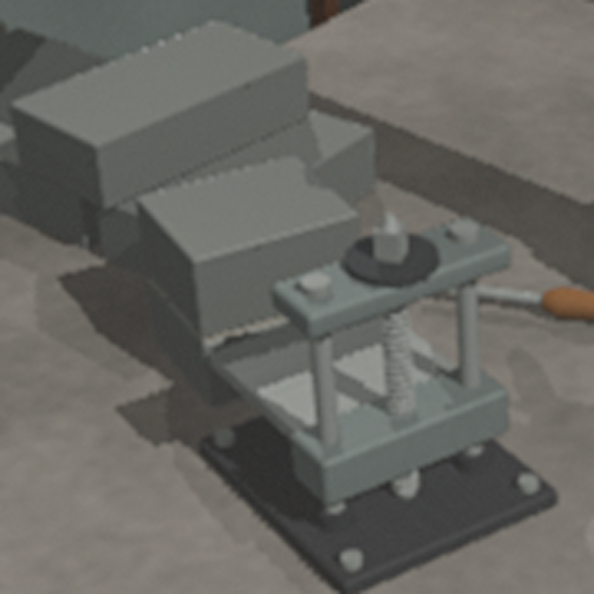

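The enlarged crop confirms it: a dark steel crank with a square hole and wooden grip, and the turquoise one only at the crop's edge. Next I measure the rough positions.

```bash
python3 - <<'E'
from h import *
def T(c): return (c[0]/4+355-.4,c[1]/4+215-.4)
def S(c): return (c[0]/3.3+145-.4,c[1]/3.3+105-.4)
g=plane('top',(155,264.8),70);h=plane('top',(177.4,289),28)
print('grip',g,'hub',h,'yaw',np.degrees(np.arctan2(*(g-h)[1::-1])),np.linalg.norm((g-h)[:2]))
print('grip tri',tri('top',(155,264.8),'scene',(470+213/5,310+122/5)))
print('shoulder',plane('top',T((196,178)),199),tri('top',T((196,178)),'scene',S((391,258))))
r=[T(c) for c in((533,208),(718,290),(633,503),(447,425))]
rs=[S(c) for c in((353,214),(285,157),(138,207),(196,260))]
print('rest centre tri',[plane('top',x,123).round() for x in r])
for a,b in zip(r,[rs[3],rs[2],rs[1],rs[0]]): print(tri('top',a,'scene',b))
E
```

```text
grip [514.30321537 385.29779428  70.        ] hub [460.1930285  342.76745898  28.        ] yaw 38.16716908757446 68.82399104575859
grip tri [513.9238279  385.07856946  72.64170361]
shoulder [ 524.0954057  -166.79409078  199.        ] [ 524.43447332 -167.24864556  198.57190762]
rest centre tri [array([ 514., -359.,  123.]), array([ 471., -459.,  123.]), array([ 356., -410.,  123.]), array([ 396., -311.,  123.])]
[ 513.89558393 -357.91646542  127.47784879]
[ 470.6936195  -460.52053427  117.09486344]
[ 357.95277964 -412.50430762  124.46321502]
[ 397.72535923 -311.88300646  125.84443757]
```

```bash
python3 - <<'E'
from h import *
K,R,t=P('wrist');c=-R.T@t;o=bot.get_obs()
from scipy.spatial.transform import Rotation as Ro
T=Ro.from_euler('xyz',o['tcp_rot']).as_matrix()
print(c,T.T@(c-o['tool_pos']), 'cam axes in tool',(R@T).round(3))
E
```

```text
[ 215.12524186 -484.47351221  384.6311948 ] [ 1.53936951e-01 -7.29207239e+01 -1.58412163e+02] cam axes in tool [[ 1.     0.    -0.001]
 [-0.001  0.963 -0.27 ]
 [ 0.001  0.27   0.963]]
```

```bash
python3 -m jog '{"xyz":[[1,0.4,0.8],[1,0.4,0.8],[1,0.4,0.8],[1,0.4,0.8],[1,0.4,0.8],[1,0.4,0.8],[1,0.4,0.5],[1,0.4,0],[1,0.4,0],[1,0.4,0]],"angular":[[0,0,1],[0,0,1],[0,0,1],[0,0,1],[0,0,1],[0,0,1],[0,0,1],[0,0,1],[0,0,1],[0,0,1]]}'
```

```text
time: 1.15
tool_pos: [349.3, -419.8, 333.4]
tcp_rot: [-3.141, 0.009, -0.208]
contact_force: [0.1, 0.2, 0.1]
grip_width: 91.8
```

```bash
python3 -m jog '{"xyz":[[0.8,1,0.3],[0.8,1,0.3],[0.8,1,0],[0.8,1,0],[0.8,1,0],[0.8,1,0],[0.8,1,0],[0.8,1,0],[0.5,0.6,0],[0,0,0]],"angular":[[0,0,0],[0,0,0],[0,0,0],[0,0,0],[0,0,0],[0,0,0],[0,0,0],[0,0,0],[0,0,0],[0,0,0]]}'
python3 - <<'E'
from h import *
prm=P('wrist');np.savez('w1.npz',K=prm[0],R=prm[1],t=prm[2]);cv2.imwrite('pics/w1.png',capture('wrist')[:,:,::-1])
print(bot.get_obs()['tool_pos'],proj('wrist',(524,-167,199)))
E
```

```text
time: 2.15
tool_pos: [493.6, -238.2, 341.6]
tcp_rot: [-3.136, 0.015, -0.201]
contact_force: [-0.2, -0.5, -0.0]
grip_width: 91.8
[ 493.01456776 -238.95232376  341.58754037] [335.81601563 139.98030645]
```

View pics/w1.png

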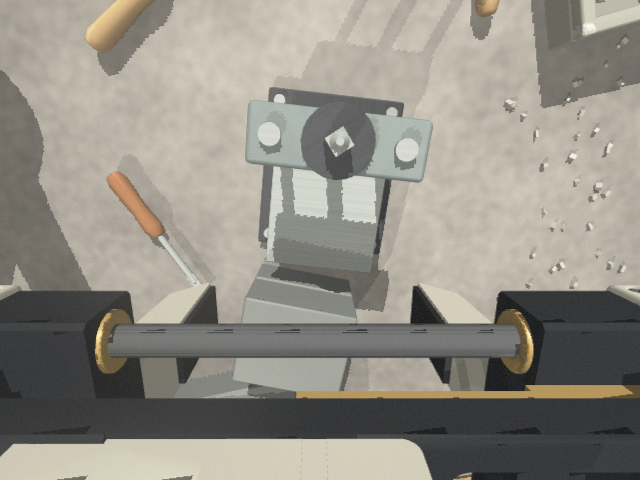

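```bash
python3 - <<'E'
import cv2
t=cv2.imread('pics/w1.png')
cv2.imwrite('pics/w1c.png',cv2.resize(t[95:185,290:390],None,fx=6,fy=6,interpolation=2))
E
```

```text
(no output)
```

View pics/w1c.png

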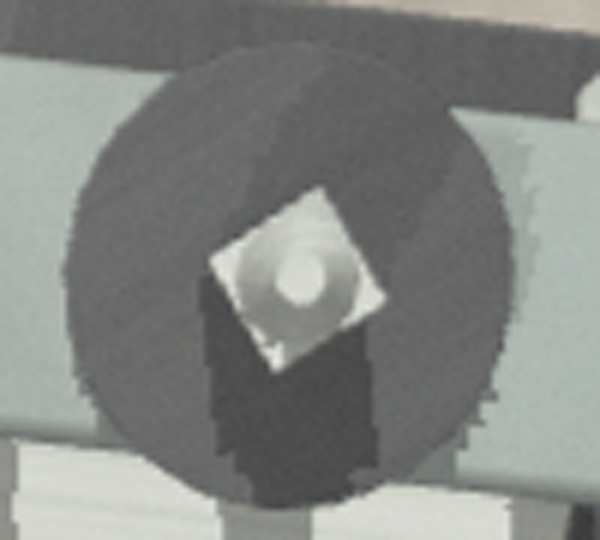

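The crop shows the shoulder disc centred near (289,275) and the square end's four corners. I compute its centre and yaw.

```bash
python3 - <<'E'
from h import *
d=np.load('w1.npz');prm=(d['K'],d['R'],d['t'])
f=lambda c:(c[0]/6+290-.42,c[1]/6+95-.42)
q=[plane('',f(c),219,prm) for c in((320,186),(386,297),(276,375),(210,263))]
q=np.array(q);print(q,q.mean(0))
for i in range(4):
    e=q[(i+1)%4]-q[i];print(np.linalg.norm(e),np.degrees(np.arctan2(e[1],e[0]))%90)
print('shoulder',plane('',f((289,275)),199,prm))
E
```

```text
[[ 530.62760872 -157.40567166  219.        ]
 [ 536.28240507 -171.9061144   219.        ]
 [ 521.20639394 -178.40927481  219.        ]
 [ 515.70678756 -163.56955583  219.        ]] [ 525.95579882 -167.82265418  219.        ]
15.564047079461895 21.304492955054727
16.41880650493974 23.333346135762724
15.826020653106733 20.334727850138734
16.143864849562178 22.445824680308487
shoulder [ 526.00916333 -166.80094598  199.        ]
```

```bash
python3 -m jog '{"xyz":[[0,1,0],[0,1,0],[0,1,0],[0,1,0],[0,1,0],[0,1,0],[0,1,0],[0,1,0],[0,1,0],[0,1,0]],"angular":[[0,0,1],[0,0,1],[0,0,1],[0,0,1],[0,0,1],[0,0,1],[0,0,1],[0,0,1],[0,0,0.3],[0,0,0]]}'
python3 -m jog '{"xyz":[[0,1,0],[0,1,0],[0,1,0],[0,1,0],[0,1,0],[0,1,0],[0,1,0],[0.1,1,-0.2],[0.1,1,-0.2],[0.1,1,-0.2]],"angular":[[0,0,0],[0,0,0],[0,0,0],[0,0,0],[0,0,0],[0,0,0],[0,0,0],[0,0,0],[0,0,0],[0,0,0]]}'
python3 -m jog '{"xyz":[[0.1,1,-0.7],[0.1,1,-0.7],[0.1,1,-0.7],[0.1,1,-0.7],[0.1,1,-0.7],[0.1,1,-0.7],[0.1,1,-0.7],[0.1,1,-0.7],[0,0.8,-0.5],[0,0,0]],"angular":[[0,0,0],[0,0,0],[0,0,0],[0,0,0],[0,0,0],[0,0,0],[0,0,0],[0,0,0],[0,0,0],[0,0,0]]}' -0.4
python3 - <<'E'
from h import *
prm=P('wrist');np.savez('w2.npz',K=prm[0],R=prm[1],t=prm[2]);cv2.imwrite('pics/w2.png',capture('wrist')[:,:,::-1])
o=bot.get_obs();print(o['tool_pos'],o['joint_positions'],proj('wrist',(460,343,28)),proj('wrist',(514,385,70)))
E
```

```text
time: 3.2
tool_pos: [487.0, -44.8, 339.5]
tcp_rot: [-3.138, 0.022, 0.689]
contact_force: [0.1, 0.5, 0.4]
grip_width: 92.0
time: 4.2
tool_pos: [491.6, 150.8, 327.3]
tcp_rot: [-3.141, 0.025, 0.675]
contact_force: [0.2, -0.5, 0.1]
grip_width: 91.7
time: 5.2
tool_pos: [511.3, 322.9, 198.8]
tcp_rot: [3.138, 0.029, 0.665]
contact_force: [-0.8, -1.2, -0.3]
grip_width: 64.7
[511.69522756 322.06769278 199.61721409] [ 0.44059983  0.52588807  1.30663039 -0.01073194  1.33600945 -0.22099564] [287.89197829 171.46262982] [370.57398826 175.95272615]
```

View pics/w2.png

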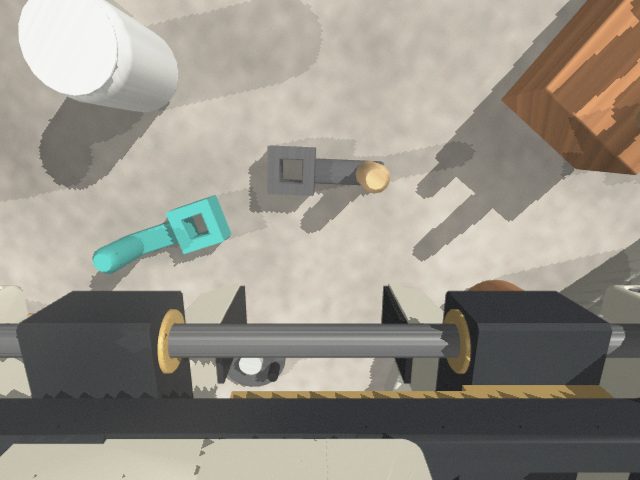

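```bash
python3 - <<'E'
from h import *
im=cv2.imread('pics/w2.png');cv2.imwrite('pics/w2c.png',cv2.resize(im[130:220,250:400],None,fx=5,fy=5,interpolation=2))
d=np.load('w2.npz');prm=(d['K'],d['R'],d['t'])
h=plane('',(291.5,170),28,prm);g=plane('',(373,177.5),70,prm)
print(h,g,np.degrees(np.arctan2(*(g-h)[1::-1])),np.linalg.norm((g-h)[:2]))
E
```

```text
[461.21983838 346.94118678  28.        ] [515.57588952 386.10807097  70.        ] 35.775073904369755 66.9972022817346
```

View pics/w2c.png

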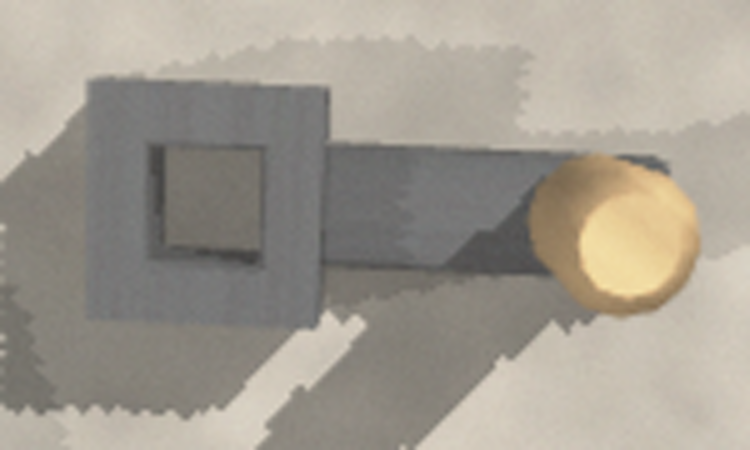

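```bash
python3 - <<'E'
from h import *
d=np.load('w2.npz');prm=(d['K'],d['R'],d['t'])
f=lambda c:(c[0]/5+250-.4,c[1]/5+130-.4)
q=np.array([plane('',f(c),28,prm) for c in((88,80),(329,88),(320,326),(86,322))]);h=q.mean(0)
for i in range(4):
    e=q[(i+1)%4]-q[i];print(np.linalg.norm(e),np.degrees(np.arctan2(e[1],e[0]))%90)
g=plane('',f((633,245)),70,prm)
print(h,g,np.degrees(np.arctan2(*(g-h)[1::-1])),np.linalg.norm((g-h)[:2]))
E
```

```text
42.1943338278027 36.23860938671324
41.517564459842355 35.88331701726057
42.4469187557258 37.31320268575598
42.31580415797594 35.55811239862474
[461.09641946 345.92913641  28.        ] [518.06249396 386.99589988  70.        ] 35.78778093917911 70.22544201365197
```

```bash
python3 -m jog '{"xyz":[[0.1,0.9,0],[0.1,0.9,-0.2],[0.05,0.9,-0.7],[0,0.5,-1],[0,0,-1],[0,0,-1],[0,0,0],[0,0,0]],"angular":[[0.17,-0.22,-0.35],[0,0,0],[0,0,0],[0,0,0],[0,0,0],[0,0,0],[0,0,0],[0,0,0]]}' 0
```

```text
time: 6.05
tool_pos: [520.7, 383.4, 122.7]
tcp_rot: [3.134, -0.007, 0.621]
contact_force: [0.3, 0.7, -0.0]
grip_width: 46.7
```

```bash
python3 -m jog '{"xyz":[[-0.21,0.15,-0.8],[0,0,-0.8],[0,0,0]],"angular":[[0,0,0],[0,0,0],[0,0,0]]}'
python3 - <<'E'
from h import *
prm=P('wrist');np.savez('w3.npz',K=prm[0],R=prm[1],t=prm[2]);cv2.imwrite('pics/w3.png',capture('wrist')[:,:,::-1])
o=bot.get_obs();print(o['tool_pos'],o['tcp_rot'])
E
```

```text
time: 6.35
tool_pos: [518.6, 386.6, 93.9]
tcp_rot: [3.133, -0.013, 0.62]
contact_force: [0.7, -0.7, -0.5]
grip_width: 45.9
[519.31637505 387.03251985  95.35724266] [ 3.1326968  -0.01582599  0.62034365]
```

View pics/w3.png

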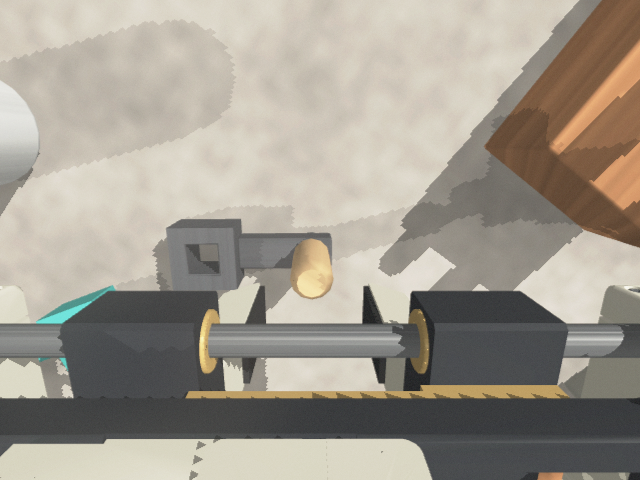

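```bash
python3 - <<'E'
from h import *
d=np.load('w3.npz');prm=(d['K'],d['R'],d['t'])
print(plane('',(313.5,284),70,prm),plane('',(205,260),28,prm))
E
```

```text
[519.07847021 386.82936177  70.        ] [462.59053609 346.47024603  28.        ]
```

```bash
python3 -m jog '{"xyz":[[0,0,-0.9],[0,0,-0.9],[0,0,-0.9],[0,0,-0.75],[0,0,-0.05],[0,0,0]],"angular":[[-0.09,0.12,0],[0,0,0],[0,0,0],[0,0,0],[0,0,0],[0,0,0]]}'
```

```text
time: 7.0
tool_pos: [522.6, 388.0, 25.8]
tcp_rot: [3.131, -0.006, 0.62]
contact_force: [0.1, -0.0, 0.5]
grip_width: 46.4
```

```bash
python3 -m jog '{"xyz":[[-0.18,-0.06,-0.1],[0,0,0]],"angular":[[0,0,0],[0,0,0]]}'
python3 -m jog '{"xyz":[[0,0,0],[0,0,0],[0,0,0],[0,0,0],[0,0,0]],"angular":[[0,0,0],[0,0,0],[0,0,0],[0,0,0],[0,0,0]]}' 1
```

```text
time: 7.2
tool_pos: [519.3, 387.1, 24.7]
tcp_rot: [3.131, -0.007, 0.619]
contact_force: [0.0, 0.4, -0.1]
grip_width: 45.8
time: 7.7
tool_pos: [519.8, 387.5, 26.8]
tcp_rot: [3.131, -0.01, 0.62]
contact_force: [-0.4, -0.5, -0.9]
grip_width: 23.5
```

```bash
python3 -m jog '{"xyz":[[0,0,0.3],[0,0,0.6],[0,0,1],[0,0,1],[0,0,1],[0,0,1],[0,0,0.5],[0,0,0]],"angular":[[0,0,0],[0,0,0],[0,0,0],[0,0,0],[0,0,0],[0,0,0],[0,0,0],[0,0,0]]}'
python3 - <<'E'
from h import *
prm=P('wrist');np.savez('w4.npz',K=prm[0],R=prm[1],t=prm[2]);cv2.imwrite('pics/w4.png',capture('wrist')[:,:,::-1])
o=bot.get_obs();print(o['tool_pos'],o['tcp_rot'])
E
```

```text
time: 8.5
tool_pos: [519.6, 387.3, 143.1]
tcp_rot: [3.131, -0.012, 0.62]
contact_force: [0.4, -0.3, -2.5]
grip_width: 23.6
[519.3097193  387.17861214 142.21225867] [ 3.13082848 -0.01071299  0.61961905]
```

View pics/w4.png

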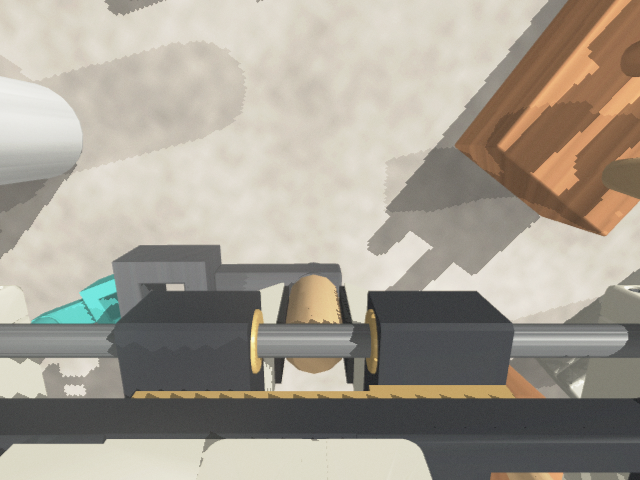

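The crank is held level and its hub is partly visible at (165,265). I carry it to the screw.

```bash
python3 -m jog '{"xyz":[[0.02,-0.4,0.8],[0.05,-0.8,0.8],[0.1,-1,0.8],[0.1,-1,0.8],[0.1,-1,0.8],[0.1,-1,0.8],[0.1,-1,0.8],[0.15,-1,0.8],[0.15,-1,0.8],[0.15,-1,0.6]],"angular":[[0,0,0],[0,0,0],[0,0,-0.2],[0,0,-0.2],[0,0,-0.2],[0,0,-0.2],[0,0,-0.2],[0,0,-0.2],[0,0,-0.2],[0,0,-0.2]]}'
python3 -m jog '{"xyz":[[0.15,-1,0],[0.15,-1,0],[0.15,-1,0],[0.15,-1,0],[0.15,-1,0],[0.15,-1,0],[0.15,-1,0],[0.15,-1,0],[0.15,-1,0],[0.15,-1,0]],"angular":[[0,0,-0.2],[0,0,-0.2],[0,0,-0.2],[0,0,0],[0,0,0],[0,0,0],[0,0,0],[0,0,0],[0,0,0],[0,0,0]]}'
```

```text
time: 9.55
tool_pos: [535.6, 186.2, 306.2]
tcp_rot: [3.13, -0.0, 0.445]
contact_force: [0.9, -0.0, -1.5]
grip_width: 23.3
time: 10.55
tool_pos: [560.0, -34.5, 316.7]
tcp_rot: [3.125, -0.004, 0.37]
contact_force: [0.5, 0.7, -1.6]
grip_width: 23.3
```

```bash
python3 -m jog '{"xyz":[[0.25,-1,-0.3],[0.25,-1,-0.3],[0.25,-1,-0.3],[0.25,-0.8,0],[0.2,-0.5,0],[0.1,-0.3,0],[0,0,0],[0,0,0]],"angular":[[0.15,0.06,0.1],[0,0,0],[0,0,0],[0,0,0],[0,0,0],[0,0,0],[0,0,0],[0,0,0]]}'
python3 - <<'E'
from h import *
prm=P('wrist');np.savez('w5.npz',K=prm[0],R=prm[1],t=prm[2]);cv2.imwrite('pics/w5.png',capture('wrist')[:,:,::-1])
o=bot.get_obs();print(o['tool_pos'],o['tcp_rot'])
a=capture('top')[:,:,::-1];b=capture('scene')[:,:,::-1]
cv2.imwrite('pics/t5.png',a);cv2.imwrite('pics/s5.png',b)
cv2.imwrite('pics/ts5.png',cv2.hconcat([cv2.resize(a[200:300,350:450],(400,400),interpolation=2),cv2.resize(b[120:220,210:310],(400,400),interpolation=2)]))
E
```

```text
time: 11.35
tool_pos: [582.2, -137.9, 303.0]
tcp_rot: [3.141, -0.004, 0.374]
contact_force: [-0.5, 0.6, -2.1]
grip_width: 23.2
[ 582.17559637 -137.71391373  303.04373281] [ 3.14124247 -0.00389932  0.37456054]
```

View pics/w5.png

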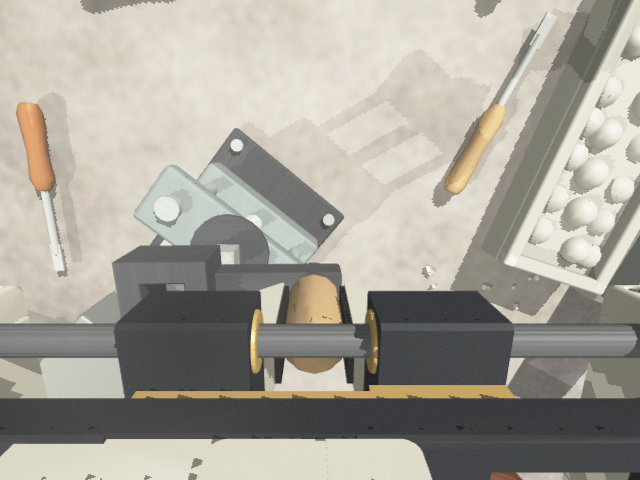

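View pics/ts5.png

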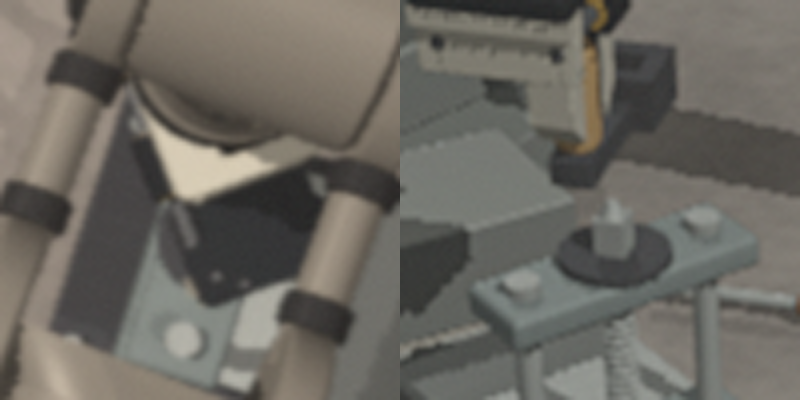

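```bash
python3 - <<'E'
import cv2
im=cv2.imread('pics/w5.png');cv2.imwrite('pics/w5c.png',cv2.resize(im[200:320,100:360],None,fx=3,fy=3,interpolation=2))
E
```

```text
(no output)
```

View pics/w5c.png

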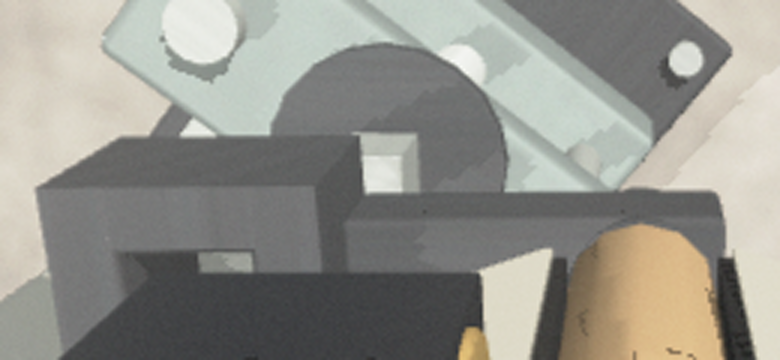

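```bash
cat > hub.py <<'E'
from h import *
def hub(npz,corn,f,zu):
    d=np.load(npz);prm=(d['K'],d['R'],d['t'])
    # corn: TL,TR (z=zu+28), BL,BR (z=zu)
    r=[plane('',f(c),zu+dz,prm) for c,dz in zip(corn,(28,28,0,0))]
    out=[]
    for L,Rr in((r[0],r[1]),(r[2],r[3])):
        e=Rr-L;n=np.linalg.norm(e);u=e/n;v=np.array([u[1],-u[0],0])  # toward tool +y
        out.append((n,np.degrees(np.arctan2(u[1],u[0])),((L+Rr)/2+21*v)))
    return out
E
python3 - <<'E'
from hub import *
f=lambda c:(c[0]/3+100-.33,c[1]/3+200-.33)
for zu in(274,276,278,280):
    print(zu);[print(x) for x in hub('w5.npz',((38,187),(317,186),(116,137),(360,135)),f,zu)]
d=np.load('w5.npz');prm=(d['K'],d['R'],d['t'])
print('square TL,TR',plane('',f((357,133)),219,prm),plane('',f((418,134)),219,prm))
E
```

```text
274
(np.float64(42.72176293903656), np.float64(21.583952072223774), array([ 516.61894771, -164.37057893,  302.        ]))
(np.float64(43.39169485225722), np.float64(21.86392535471685), array([ 516.04612774, -164.2590196 ,  274.        ]))
276
(np.float64(42.185760391045534), np.float64(21.583952072223802), array([ 517.20700934, -163.44035735,  304.        ]))
(np.float64(42.92862488332291), np.float64(21.863925354716862), array([ 516.55345981, -163.46856392,  276.        ]))
278
(np.float64(41.64975784305463), np.float64(21.583952072223806), array([ 517.79507097, -162.51013578,  306.        ]))
(np.float64(42.46555491438861), np.float64(21.863925354716876), array([ 517.06079187, -162.67810824,  278.        ]))
280
(np.float64(41.11375529506366), np.float64(21.583952072223806), array([ 518.38313259, -161.5799142 ,  308.        ]))
(np.float64(42.002484945454306), np.float64(21.86392535471689), array([ 517.56812394, -161.88765256,  280.        ]))
square TL,TR [ 519.53327458 -155.85141375  219.        ] [ 532.66392161 -150.96770589  219.        ]
```

```bash
python3 - <<'E'
from hub import *
f=lambda c:(c[0]/3+100-.33,c[1]/3+200-.33)
d=np.load('w5.npz');prm=(d['K'],d['R'],d['t'])
a=np.radians(21.8);u=np.array([np.cos(a),np.sin(a),0]);v=np.array([u[1],-u[0],0])
for p,z in(((403,155),219),((418,134),199)):
    X=plane('',f(p),z,prm);print(X,'centre',X-8*u+8*v)
E
```

```text
[ 531.01471063 -157.02157266  219.        ] centre [ 526.5577667  -167.42040196  219.        ]
[ 530.75796936 -157.59018421  199.        ] centre [ 526.30102543 -167.98901351  199.        ]
```

```bash
python3 -m jog '{"xyz":[[0.3,-0.1,-0.5],[0.15,-0.1,-0.7],[0,0,0],[0,0,0]],"angular":[[0,0,0.02],[0,0,0],[0,0,0],[0,0,0]]}'
```

```text
time: 11.9
tool_pos: [592.2, -139.8, 277.4]
tcp_rot: [3.141, -0.004, 0.38]
contact_force: [-0.3, 0.3, -1.6]
grip_width: 23.6
```

```bash
python3 -m jog '{"xyz":[[-0.05,-0.12,-0.2],[0,0,0],[0,0,0]],"angular":[[0,0,0],[0,0,0],[0,0,0]]}'
python3 - <<'E'
from h import *
prm=P('wrist');np.savez('w6.npz',K=prm[0],R=prm[1],t=prm[2]);im=capture('wrist')[:,:,::-1];cv2.imwrite('pics/w6.png',im)
o=bot.get_obs();print(o['tool_pos'],o['tcp_rot'])
b=capture('scene')[:,:,::-1];cv2.imwrite('pics/s6.png',b)
cv2.imwrite('pics/s6c.png',cv2.resize(b[120:220,210:310],(600,600),interpolation=2))
cv2.imwrite('pics/w6c.png',cv2.resize(im[200:320,100:360],None,fx=3,fy=3,interpolation=2))
E
```

```text
time: 12.2
tool_pos: [591.4, -142.1, 273.7]
tcp_rot: [3.141, -0.005, 0.381]
contact_force: [-0.7, 0.4, -2.8]
grip_width: 23.4
[ 591.35563803 -142.07998025  273.6617653 ] [ 3.14091696 -0.0047291   0.38076591]
```

View pics/w6c.png

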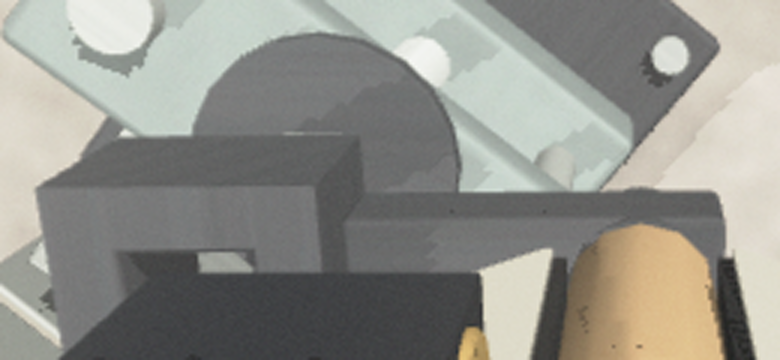

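View pics/s6c.png

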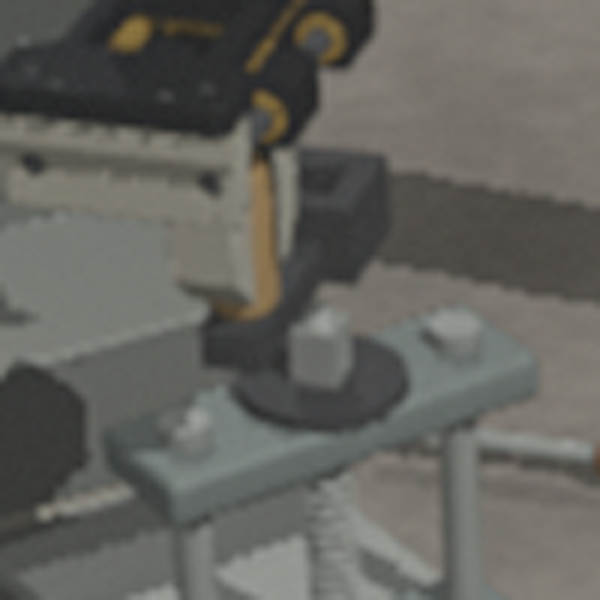

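```bash
python3 - <<'E'
from hub import *
f=lambda c:(c[0]/3+100-.33,c[1]/3+200-.33)
for zu in(246,248,250):
    print(zu);[print(x) for x in hub('w6.npz',((38,187),(317,186),(116,137),(360,135)),f,zu)]
for z in(199,219,227,248,276): print(z,((proj('scene',(526,-167.6,z))-[210,120])*6))
a=np.radians(21.8)
for z in (248,276):
  for sx,sy in((1,1),(1,-1),(-1,-1),(-1,1)):
    print(z,(proj('scene',(526+21*(sx*np.cos(a)-sy*np.sin(a)),-167.6+21*(sx*np.sin(a)+sy*np.cos(a)),z))-[210,120])*6)
E
```

```text
246
(np.float64(42.33080141200546), np.float64(21.939226704295205), array([ 526.38779415, -168.35757386,  274.        ]))
(np.float64(43.05360857091381), np.float64(22.22194005830107), array([ 525.78796502, -168.34998641,  246.        ]))
248
(np.float64(41.7951473733235), np.float64(21.939226704295223), array([ 526.96758723, -167.42358757,  276.        ]))
(np.float64(42.59079783901756), np.float64(22.22194005830109), array([ 526.2879823 , -167.55622317,  248.        ]))
250
(np.float64(41.25949333464136), np.float64(21.93922670429525), array([ 527.5473803 , -166.48960128,  278.        ]))
(np.float64(42.12798710712135), np.float64(22.22194005830102), array([ 526.78799958, -166.76245994,  250.        ]))
199 [316.14330771 377.31734083]
219 [313.051897   326.50085462]
227 [311.79971238 305.91749374]
248 [308.46931221 251.17250829]
276 [303.92839683 176.52912216]
248 [349.01949642 287.79812885]
248 [228.74743797 273.36179013]
248 [269.25735956 215.75560139]
248 [386.6341354  229.41660618]
276 [344.93294313 212.34557882]
276 [223.12049863 198.25477603]
276 [264.29426523 141.90968882]
276 [383.1378471  155.23321993]
```

```bash
python3 -m jog '{"xyz":[[0,0,-0.4],[0,0,-0.4],[0,0,0],[0,0,0]],"angular":[[0,0,0],[0,0,0],[0,0,0],[0,0,0]]}'
```

```text
time: 12.7
tool_pos: [591.2, -142.0, 256.3]
tcp_rot: [3.141, -0.005, 0.381]
contact_force: [-0.8, 0.4, -2.3]
grip_width: 23.4
```

Position unchanged at (591.2,-142.0); continue down in small steps.

```bash
python3 -m jog '{"xyz":[[0,0,-0.4],[0,0,-0.3],[0,0,-0.1],[0,0,0]],"angular":[[0,0,0],[0,0,0],[0,0,0],[0,0,0]]}'
```

```text
time: 13.1
tool_pos: [591.1, -142.0, 238.6]
tcp_rot: [3.141, -0.004, 0.381]
contact_force: [-1.1, -0.1, -1.5]
grip_width: 23.5
```

```bash
python3 -m jog '{"xyz":[[0,0,-0.3],[0,0,-0.3],[0,0,-0.1],[0,0,0]],"angular":[[0,0,0],[0,0,0],[0,0,0],[0,0,0]]}'
python3 - <<'E'
from h import *
b=capture('scene')[:,:,::-1];cv2.imwrite('pics/s7.png',b)
cv2.imwrite('pics/s7c.png',cv2.resize(b[120:240,200:320],(600,600),interpolation=2))
E
```

```text
time: 13.5
tool_pos: [591.8, -142.3, 225.3]
tcp_rot: [3.139, -0.007, 0.381]
contact_force: [-1.5, -0.2, 1.9]
grip_width: 23.1
```

View pics/s7c.png

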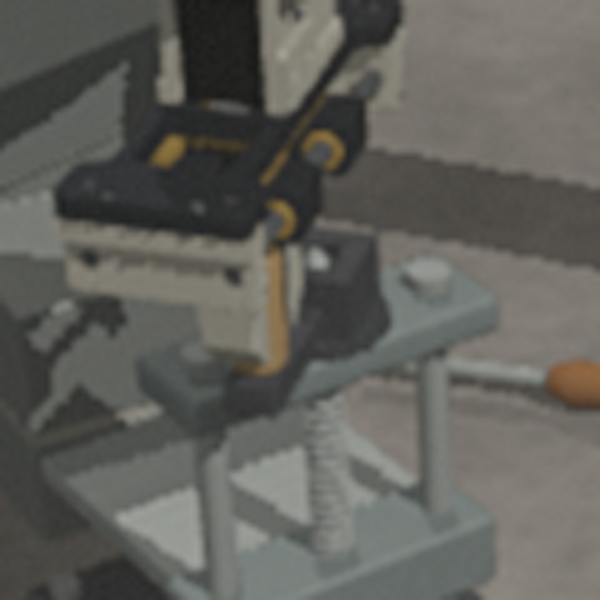

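```bash
python3 - <<'E'
import cv2
im=cv2.imread('pics/w1.png');cv2.imwrite('pics/w1p.png',cv2.resize(im[150:300,230:400],None,fx=4,fy=4,interpolation=2))
E
```

```text
(no output)
```

View pics/w1p.png

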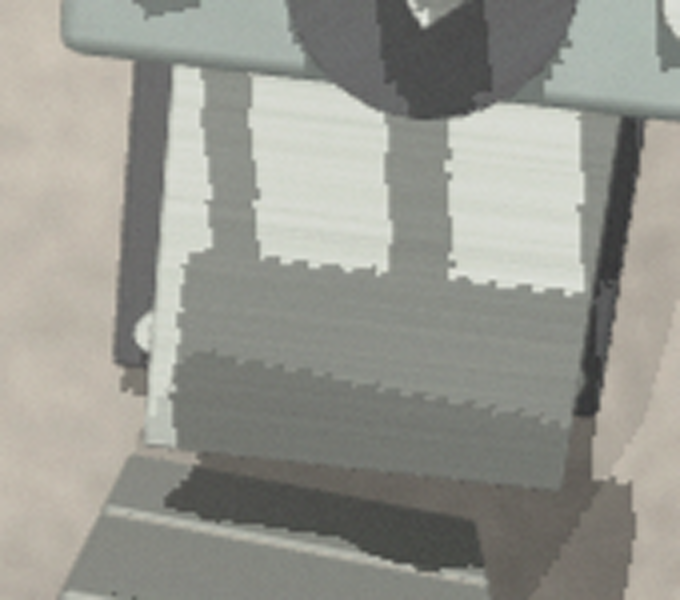

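```bash
python3 - <<'E'
from h import *
d=np.load('w1.npz');w=(d['K'],d['R'],d['t'])
A=(266.6,261.1);B=(370.1,271.9)
for z in(60,70,80,90,100):
    a,b=plane('',A,z,w),plane('',B,z,w);m=(a+b)/2
    ta,tb=plane('top',(450.9-.1,309.1),z),plane('top',(466.4,255.9),z)
    n=np.array([-(b-a)[1],(b-a)[0]])/np.linalg.norm((b-a)[:2])
    print(z,a[:2],b[:2],np.linalg.norm(a-b),'d',n@(m[:2]-[526,-167.6]),'top',ta[:2],tb[:2],np.linalg.norm(ta-tb),n@((ta+tb)[:2]/2-[526,-167.6]))
E
```

```text
60 [ 417.46209357 -292.68871855] [ 543.92909124 -332.65299625] 132.63123686553007 d -151.97953504773352 top [ 420.29176532 -289.86432279] [ 541.7094365  -326.76066274] 126.89992425590471 -147.73182727913866
70 [ 419.58122627 -289.87270753] [ 543.17661233 -328.92953992] 129.61965750104432 d -148.65586803089397 top [ 420.45441588 -287.92151245] [ 541.00097755 -324.55314008] 125.98948239100646 -145.83533846258086
80 [ 421.70035897 -287.0566965 ] [ 542.42413341 -325.20608358] 126.60807813655843 d -145.3322010140544 top [ 420.61706644 -285.97870211] [ 540.2925186  -322.34561743] 125.0790405261083 -143.93884964602307
90 [ 423.81949167 -284.24068548] [ 541.6716545  -321.48262725] 123.5964987720727 d -142.0085339972148 top [ 420.779717   -284.03589177] [ 539.58405965 -320.13809478] 124.16859866121018 -142.04236082946534
100 [ 425.93862437 -281.42467445] [ 540.91917558 -317.75917091] 120.58491940758692 d -138.68486698037526 top [ 420.94236756 -282.09308143] [ 538.8756007  -317.93057212] 123.25815679631191 -140.1458720129075
```

```bash
cat > wind.py <<'E'
import sys
from h import *
C=np.array([526,-167.6]);step=float(sys.argv[1]);n=int(sys.argv[2])
o=bot.get_obs();p=o['tool_pos'];r=p[:2]-C;a=np.degrees(np.arctan2(r[1],r[0]))
print('t',o['time'],'r',np.linalg.norm(r).round(2),'ang',a.round(1),'z',p[2].round(1),'rot',o['tcp_rot'].round(3),'F',o['contact_force'].round(1))
cur=p[:2]
for i in range(1,n+1):
    t=np.radians(a-step*i);T=C+70.2*np.array([np.cos(t),np.sin(t)])
    print(((T-cur)/20).round(2).tolist());cur=T
E
python3 wind.py 10 10
```

```text
t 13.55 r 70.55 ang 21.0 z 225.3 rot [ 3.139 -0.007  0.381] F [-0.6  0.1  2. ]
[0.15, -0.59]
[0.06, -0.61]
[-0.04, -0.61]
[-0.15, -0.59]
[-0.25, -0.56]
[-0.34, -0.51]
[-0.42, -0.44]
[-0.49, -0.36]
[-0.55, -0.27]
[-0.59, -0.17]
```

```bash
python3 -m jog '{"xyz":[[0.15,-0.59,0],[0.06,-0.61,0],[-0.04,-0.61,0],[-0.15,-0.59,0],[-0.25,-0.56,0]],"angular":[[0,0,0],[0,0,0],[0,0,0],[0,0,0],[0,0,0]]}'; python3 wind.py 10 10
```

```text
time: 14.05
tool_pos: [587.2, -202.9, 225.0]
tcp_rot: [-3.139, -0.008, 0.383]
contact_force: [-2.5, 6.0, 1.5]
grip_width: 23.5
t 14.05 r 70.68 ang -30.0 z 225.0 rot [-3.139 -0.008  0.383] F [-2.5  6.   1.5]
[-0.37, -0.49]
[-0.43, -0.43]
[-0.5, -0.35]
[-0.55, -0.26]
[-0.59, -0.16]
[-0.61, -0.05]
[-0.61, 0.05]
[-0.59, 0.16]
[-0.55, 0.26]
[-0.5, 0.35]
```

Low forces, winding tracks the circle well.

```bash
python3 -m jog '{"xyz":[[-0.36,-0.49,0],[-0.43,-0.43,0],[-0.5,-0.35,0],[-0.55,-0.26,0],[-0.59,-0.16,0],[-0.61,-0.05,0],[-0.61,0.05,0],[-0.59,0.16,0]],"angular":[[0,0,0],[0,0,0],[0,0,0],[0,0,0],[0,0,0],[0,0,0],[0,0,0],[0,0,0]]}'; python3 wind.py 10 10
```

```text
time: 14.85
tool_pos: [502.0, -234.7, 224.7]
tcp_rot: [-3.131, -0.025, 0.38]
contact_force: [7.3, 7.4, -2.1]
grip_width: 23.4
t 14.85 r 71.21 ang -109.7 z 224.7 rot [-3.131 -0.025  0.38 ] F [ 7.3  7.4 -2.1]
[-0.54, 0.3]
[-0.5, 0.35]
[-0.44, 0.43]
[-0.35, 0.5]
[-0.26, 0.55]
[-0.16, 0.59]
[-0.06, 0.61]
[0.05, 0.61]
[0.15, 0.59]
[0.26, 0.56]
```

```bash
python3 -m jog '{"xyz":[[-0.54,0.3,0],[-0.5,0.35,0],[-0.44,0.43,0],[-0.35,0.5,0],[-0.26,0.55,0],[-0.16,0.59,0],[-0.06,0.61,0],[0.05,0.61,0]],"angular":[[-0.09,0.09,0],[-0.09,0.09,0],[0,0,0],[0,0,0],[0,0,0],[0,0,0],[0,0,0],[0,0,0]]}'; python3 wind.py 10 10
```

```text
time: 15.65
tool_pos: [456.0, -165.9, 225.6]
tcp_rot: [3.121, -0.005, 0.372]
contact_force: [-2.2, -4.5, 0.3]
grip_width: 23.3
t 15.65 r 69.97 ang 178.6 z 225.6 rot [ 3.121 -0.005  0.372] F [-2.2 -4.5  0.3]
[0.06, 0.61]
[0.17, 0.59]
[0.27, 0.55]
[0.36, 0.49]
[0.44, 0.42]
[0.51, 0.34]
[0.56, 0.24]
[0.59, 0.14]
[0.61, 0.04]
[0.61, -0.07]
```

```bash
python3 -m jog '{"xyz":[[0.06,0.61,0],[0.17,0.59,0],[0.27,0.55,0],[0.36,0.49,0],[0.44,0.42,0],[0.51,0.34,0],[0.56,0.24,0],[0.59,0.14,0]],"angular":[[0.09,0.04,0],[0.09,0.04,0],[0,0,0],[0,0,0],[0,0,0],[0,0,0],[0,0,0],[0,0,0]]}'; python3 wind.py 10 10
```

```text
time: 16.45
tool_pos: [513.1, -99.3, 225.5]
tcp_rot: [3.136, 0.008, 0.37]
contact_force: [-4.8, -5.0, -0.5]
grip_width: 23.7
t 16.45 r 69.49 ang 100.7 z 225.5 rot [3.136 0.008 0.37 ] F [-4.8 -5.  -0.5]
[0.6, 0.1]
[0.61, -0.05]
[0.59, -0.15]
[0.56, -0.25]
[0.51, -0.34]
[0.44, -0.43]
[0.36, -0.5]
[0.27, -0.55]
[0.17, -0.59]
[0.06, -0.61]
```

```bash
python3 -m jog '{"xyz":[[0.6,0.09,0],[0.61,-0.05,0],[0.59,-0.15,0],[0.56,-0.25,0],[0.51,-0.34,0],[0.44,-0.43,0],[0.36,-0.5,0],[0.27,-0.55,0],[0,0,0]],"angular":[[0.03,-0.05,0],[0,0,0],[0,0,0],[0,0,0],[0,0,0],[0,0,0],[0,0,0],[0,0,0],[0,0,0]]}'; python3 wind.py 10 10
python3 - <<'E'
from h import *
prm=P('wrist');np.savez('w8.npz',K=prm[0],R=prm[1],t=prm[2]);im=capture('wrist')[:,:,::-1];cv2.imwrite('pics/w8.png',im)
b=capture('scene')[:,:,::-1];cv2.imwrite('pics/s8.png',b)
cv2.imwrite('pics/s8c.png',cv2.resize(b[120:270,170:320],(600,600),interpolation=2))
E
```

```text
time: 17.35
tool_pos: [589.6, -138.7, 224.8]
tcp_rot: [-3.132, 0.016, 0.373]
contact_force: [-1.7, -1.1, 0.1]
grip_width: 23.5
t 17.35 r 69.89 ang 24.4 z 224.8 rot [-3.132  0.016  0.373] F [-1.7 -1.1  0.1]
[0.22, -0.57]
[0.1, -0.6]
[-0.01, -0.61]
[-0.11, -0.6]
[-0.21, -0.57]
[-0.31, -0.53]
[-0.4, -0.46]
[-0.47, -0.39]
[-0.53, -0.3]
[-0.58, -0.2]
```

View pics/s8c.png

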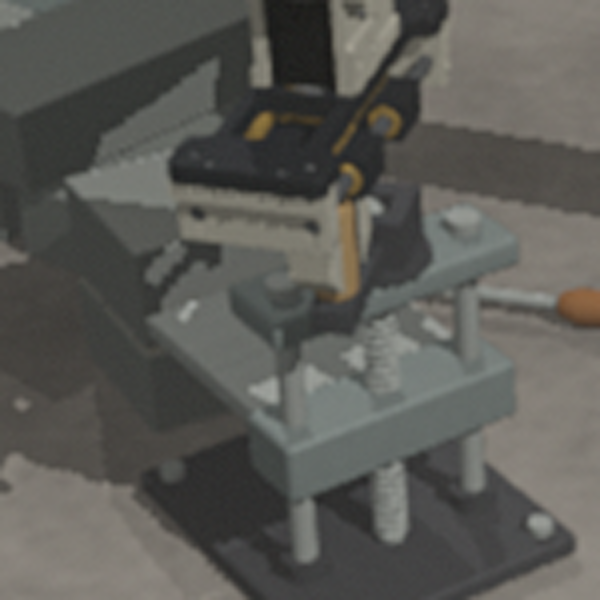

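View pics/w8.png

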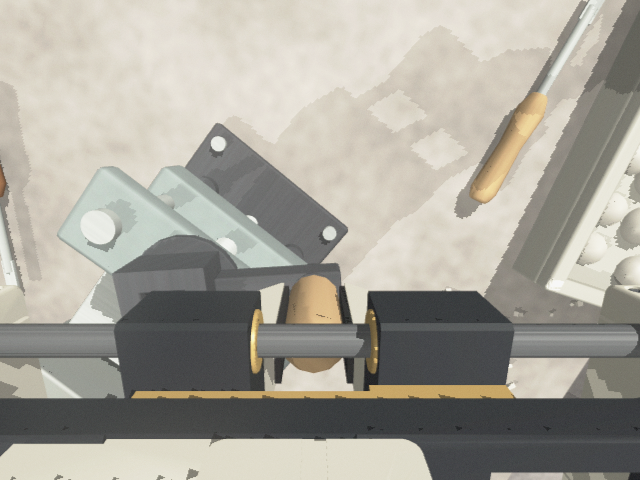

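```bash
python3 -m jog '{"xyz":[[0.22,-0.57,0],[0.1,-0.6,0],[-0.01,-0.61,0],[-0.11,-0.6,0],[-0.21,-0.57,0],[-0.31,-0.53,0],[-0.4,-0.46,0],[-0.47,-0.39,0]],"angular":[[-0.06,-0.08,0],[-0.06,-0.08,0],[0,0,0],[0,0,0],[0,0,0],[0,0,0],[0,0,0],[0,0,0]]}'; python3 wind.py 10 10
```

```text
time: 18.25
tool_pos: [566.9, -225.3, 225.5]
tcp_rot: [3.134, -0.005, 0.378]
contact_force: [2.4, 4.5, -1.9]
grip_width: 23.4
t 18.25 r 70.76 ang -54.7 z 225.5 rot [ 3.134 -0.005  0.378] F [ 2.4  4.5 -1.9]
[-0.54, -0.29]
[-0.57, -0.21]
[-0.6, -0.11]
[-0.61, -0.0]
[-0.6, 0.1]
[-0.58, 0.21]
[-0.53, 0.3]
[-0.47, 0.39]
[-0.4, 0.47]
[-0.31, 0.53]
```

```bash
python3 -m jog '{"xyz":[[-0.54,-0.29,0],[-0.57,-0.21,0],[-0.6,-0.11,0],[-0.61,0,0],[-0.6,0.1,0],[-0.58,0.21,0],[0,0,0]],"angular":[[0.06,0,0],[0,0,0],[0,0,0],[0,0,0],[0,0,0],[0,0,0],[0,0,0]]}'; python3 wind.py 10 1
python3 -m jog '{"xyz":[[0,0,0],[0,0,0],[0,0,0.3],[0,0,1],[0,0,1],[0,0,1],[0,-0.5,1],[-0.3,-1,1],[-0.3,-1,0],[-0.3,-1,0]],"angular":[[0,0,0],[0,0,0],[0,0,0],[0,0,0],[0,0,0],[0,0,0],[0,0,0],[0,0,0],[0,0,0],[0,0,0]]}' 0
```

```text
time: 18.95
tool_pos: [490.4, -229.0, 225.1]
tcp_rot: [-3.136, -0.015, 0.376]
contact_force: [4.7, 3.4, -3.4]
grip_width: 23.5
t 18.95 r 70.97 ang -120.1 z 225.1 rot [-3.136 -0.015  0.376] F [ 4.7  3.4 -3.4]
[-0.48, 0.39]
time: 19.95
tool_pos: [463.8, -302.9, 339.4]
tcp_rot: [-3.14, -0.004, 0.376]
contact_force: [0.2, -0.9, 0.1]
grip_width: 45.9
```

```bash
python3 -m jog '{"xyz":[[-0.3,-1,0],[-0.3,-1,0],[-0.3,-0.6,0],[0,0,0],[0,0,0]],"angular":[[0,0,0],[0,0,0],[0,0,0],[0,0,0],[0,0,0]]}'
cat > snap.py <<'E'
import sys
from h import *
n=sys.argv[1];prm=P('wrist');np.savez(n+'.npz',K=prm[0],R=prm[1],t=prm[2]);im=capture('wrist')[:,:,::-1];cv2.imwrite(f'pics/{n}.png',im)
o=bot.get_obs();print(o['time'],o['tool_pos'],o['tcp_rot'])
E
python3 snap.py va
python3 - <<'E'
from h import *
b=capture('scene')[:,:,::-1];cv2.imwrite('pics/s9.png',b)
cv2.imwrite('pics/s9c.png',cv2.resize(b[120:270,170:320],(600,600),interpolation=2))
E
python3 -m jog '{"xyz":[[0.5,0.3,0],[1,0.2,0],[1,0.2,0],[1,0.2,0],[1,0,0],[0.5,0,0],[0,0,0],[0,0,0]],"angular":[[0,0,0],[0,0,0],[0,0,0],[0,0,0],[0,0,0],[0,0,0],[0,0,0],[0,0,0]]}'
python3 snap.py vb
```

```text
time: 20.45
tool_pos: [441.6, -360.2, 341.4]
tcp_rot: [3.141, -0.001, 0.371]
contact_force: [-0.5, -0.6, -0.3]
grip_width: 45.8
20.5 [ 441.64010252 -360.1380038   341.41469634] [ 3.14080559e+00 -7.93555283e-04  3.71406987e-01]
time: 21.35
tool_pos: [551.9, -330.6, 342.1]
tcp_rot: [-3.141, -0.003, 0.381]
contact_force: [-0.2, 0.8, -0.1]
grip_width: 46.1
21.4 [ 551.72921149 -330.61042039  342.07531523] [-3.14126876 -0.00331745  0.38126138]
```

View pics/va.png

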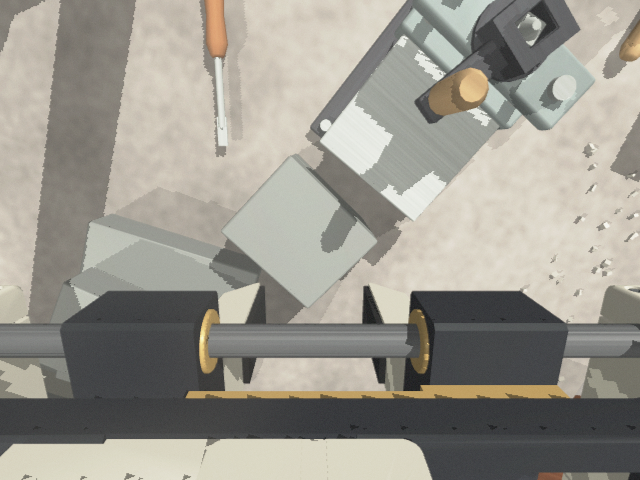

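View pics/vb.png

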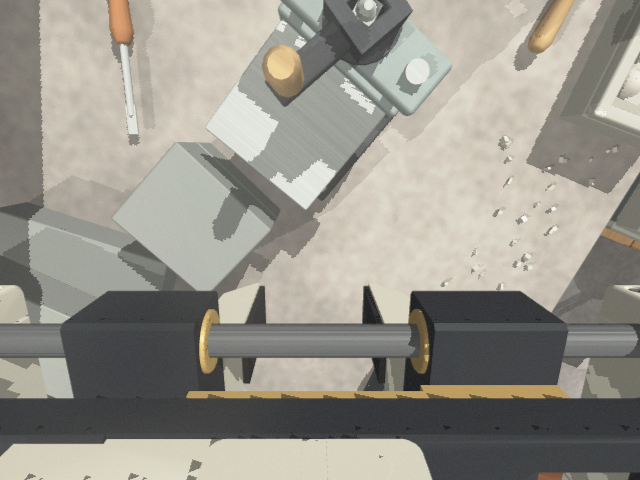

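View pics/s9c.png

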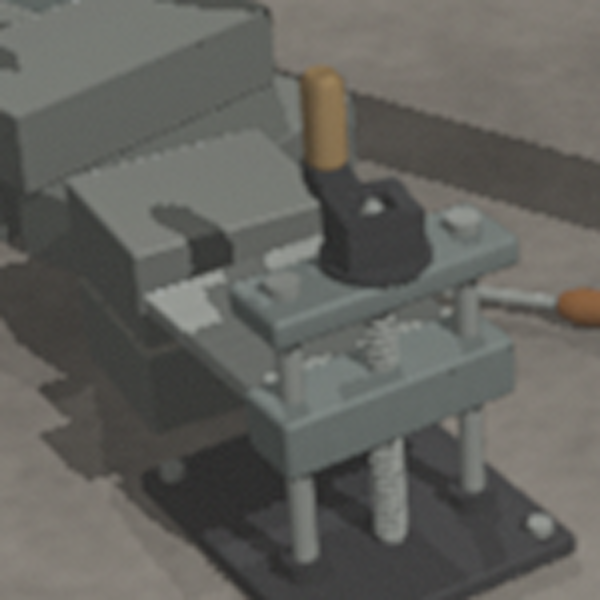

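```bash
python3 - <<'E'
import cv2
a=cv2.imread('pics/va.png');cv2.imwrite('pics/vac.png',cv2.resize(a[135:315,215:425],None,fx=3.5,fy=3.33,interpolation=2))
b=cv2.imread('pics/vb.png');cv2.imwrite('pics/vbc.png',cv2.resize(b[115:295,105:315],None,fx=3.5,fy=3.33,interpolation=2))
E
```

```text
(no output)
```

View pics/vac.png

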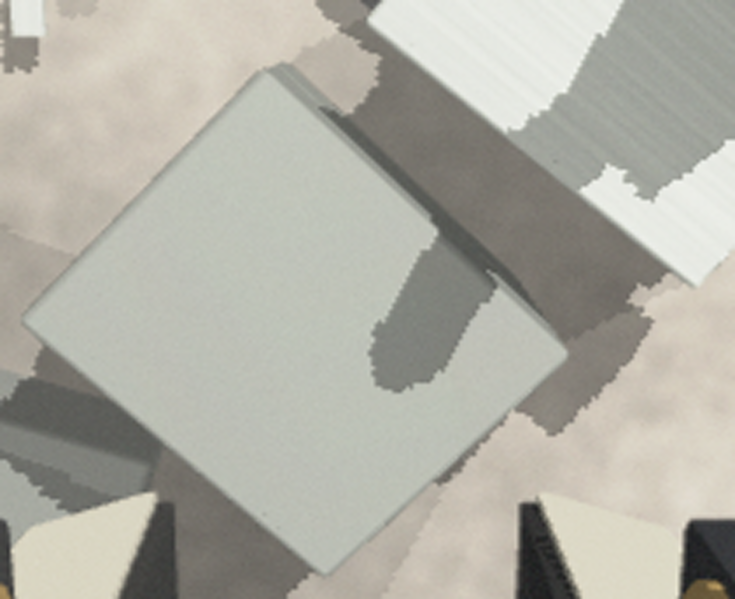

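View pics/vbc.png

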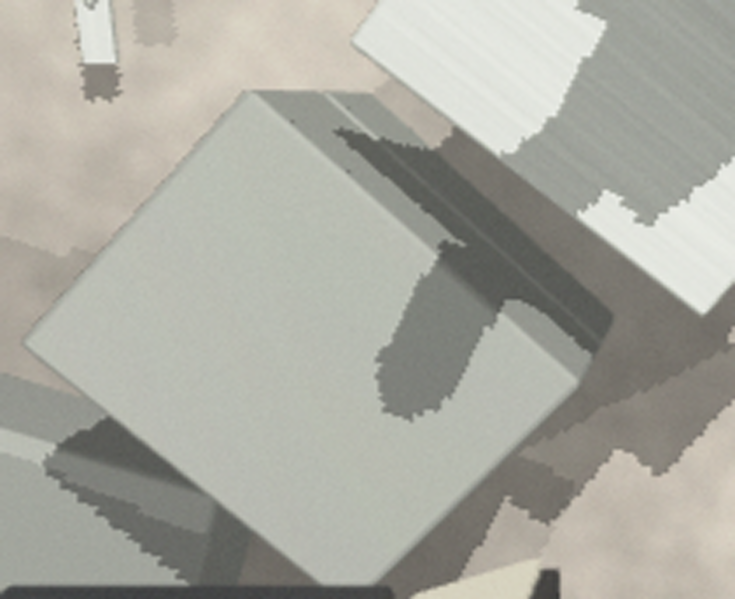

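```bash
cat > hts.py <<'E'
from h import *
def load(n):
    d=np.load(n+'.npz');return d['K'],d['R'],d['t']
def tri2(pa,ua,pb,ub):
    A=[]
    for (K,R,t),u in((pa,ua),(pb,ub)):
        M=K@np.c_[R,t];A+=[u[0]*M[2]-M[0],u[1]*M[2]-M[1]]
    X=np.linalg.svd(np.array(A))[2][-1];return X[:3]/X[3]
def zsize(prm,u1,u2,L):
    f=lambda z:np.linalg.norm(plane('',u1,z,prm)-plane('',u2,z,prm))
    return 100+(L-f(100))/(f(101)-f(100))
E
python3 - <<'E'
from hts import *
a,b=load('va'),load('vb')
fa=lambda c:(c[0]/3.5+215-.36,c[1]/(599/180)+135-.35)
fb=lambda c:(c[0]/3.5+105-.36,c[1]/(599/180)+115-.35)
va=dict(L=(22,319),T=(267,68),R=(567,353),pL=(369,20),pR=(697,285),B=(326,575))
vb=dict(L=(25,343),T=(248,92),R=(578,382),pL=(353,43),pR=(703,314))
for k in vb: print(k,tri2(a,fa(va[k]),b,fb(vb[k])).round(1))
for prm,f,v in((a,fa,va),(b,fb,vb)):
    print('plate z by 130:',zsize(prm,f(v['pL']),f(v['pR']),130),'rest LT110',zsize(prm,f(v['L']),f(v['T']),110),'TR130',zsize(prm,f(v['T']),f(v['R']),130),'TR110',zsize(prm,f(v['T']),f(v['R']),110),'LT130',zsize(prm,f(v['L']),f(v['T']),130))
E
```

```text
L [ 355.7 -411.   122.2]
T [ 398.6 -311.1  127.4]
R [ 514.8 -361.1  122.4]
pL [ 420.5 -287.5  122.3]
pR [ 542.  -326.4  123.3]
plate z by 130: 116.48495080286895 rest LT110 117.74233461999658 TR130 113.2881826242705 TR110 172.74557141254047 LT130 48.284357324006635
plate z by 130: 115.00291440471719 rest LT110 111.93614637511511 TR130 115.10465406157702 TR110 174.39005503978495 LT130 41.29548927605148
```

```bash
cat > lf.py <<'E'
from hts import *
from scipy.ndimage import map_coordinates
def line(img,p,q,half=3,trim=.12):
    p,q=np.array(p,float),np.array(q,float);d=(q-p);L=np.linalg.norm(d);d/=L;n=np.array([-d[1],d[0]])
    s=np.linspace(trim,1-trim,60)*L;o=np.arange(-half,half+.01,.1)
    pts=p+s[:,None,None]*d+o[None,:,None]*n
    v=map_coordinates(img,[pts[...,1],pts[...,0]],order=1)
    g=np.abs(np.gradient(v,axis=1));off=o[g.argmax(1)]
    P=np.c_[p+s[:,None]*d+off[:,None]*n].astype(np.float32)
    ok=g.max(1)>np.median(g.max(1))*.4
    l=cv2.fitLine(P[ok],cv2.DIST_HUBER,0,.01,.01).ravel()
    r=(P[ok]-l[2:])@np.array([-l[1],l[0]]);return l,np.median(abs(r))
def inter(a,b):
    x=np.linalg.solve(np.c_[a[:2],-b[:2]],b[2:]-a[2:]);return a[2:]+a[:2]*x[0]
def corners(n,c,trim=.12):
    im=cv2.GaussianBlur(cv2.imread(f'pics/{n}.png',0).astype(np.float64),(0,0),.7)
    E={}
    for k,(i,j) in dict(LT=('L','T'),TR=('T','R'),RB=('R','B'),pp=('pL','pR'),pl=('pL','pL2'),pr=('pR','pR2')).items():
        if i in c and j in c:E[k],r=line(im,c[i],c[j],trim=trim);print(n,k,'res',round(float(r),2))
    o={}
    for k,(x,y) in dict(T=('LT','TR'),R=('TR','RB'),pL=('pp','pl'),pR=('pp','pr')).items():
        if x in E and y in E:o[k]=inter(E[x],E[y])
    return o,E
E
python3 - <<'E'
from lf import *
fa=lambda c:(c[0]/3.5+215-.36,c[1]/(599/180)+135-.35)
fb=lambda c:(c[0]/3.5+105-.36,c[1]/(599/180)+115-.35)
va={k:fa(v) for k,v in dict(L=(22,319),T=(267,68),R=(567,353),pL=(369,20),pR=(697,285),B=(326,575)).items()}
vb={k:fb(v) for k,v in dict(L=(25,343),T=(248,92),R=(578,382),pL=(353,43),pR=(703,314)).items()}
vb['B']=(207,293)
va['pL2']=(403,37);va['pR2']=(455,180)
vb['pL2']=(245,75);vb['pR2']=(345,163)
A,EA=corners('va',va);B,EB=corners('vb',vb)
a,b=load('va'),load('vb')
for k in A:
  if k in B: print(k,np.round(A[k]-va[k],2),np.round(B[k]-vb[k],2),tri2(a,A[k],b,B[k]).round(1))
E
```

```text
va LT res 0.57
va TR res 0.37
va RB res 0.52
va pp res 0.14
va pl res 0.27
va pr res 0.16
vb LT res 0.33
vb TR res 0.28
vb RB res 0.14
vb pp res 0.24
vb pl res 0.32
vb pr res 0.14
T [-1.04 -2.75] [-0.73 -2.65] [ 396.6 -309.1  125.7]
R [3.82 0.43] [0.48 0.25] [ 515.6 -358.1  134.1]
pL [-1.31  0.08] [-0.7  -0.77] [ 419.2 -287.6  120.4]
pR [-0.67  0.51] [-0.17  0.77] [ 542.2 -327.5  121.6]
```

```bash
python3 - <<'E'
import cv2,numpy as np
rows=[]
for n,pts in(('va',[(221,231),(291,155),(377,241),(320,141),(414,220)]),('vb',[(112,218),(175,142),(270,229),(205,128),(305,209)])):
    im=cv2.imread(f'pics/{n}.png');r=[]
    for x,y in pts:
        c=cv2.resize(im[y-8:y+8,x-8:x+8],(160,160),interpolation=0);c[:, :2]=0;c[:2]=0;r.append(c)
    rows.append(cv2.hconcat(r))
cv2.imwrite('pics/cz.png',cv2.vconcat(rows))
E
```

```text
(no output)
```

View pics/cz.png

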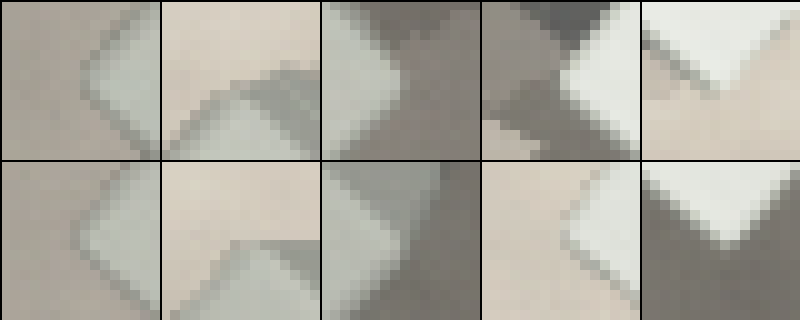

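```bash
python3 - <<'E'
from hts import *
a,b=load('va'),load('vb')
D=dict(L=((220.5,230.5),(111.3,217.3)),R=((376.5,240.5),(269.5,228.7)),To=((290,155),(174,141.7)),pL=((319.5,140.5),(204.8,127.3)),pR=((413.5,220.7),(305.5,209.3)))
for k,(x,y) in D.items(): print(k,tri2(a,x,b,y).round(1))
for prm,i in((a,0),(b,1)):
    print('LR diag 170.3 z',zsize(prm,D['L'][i],D['R'][i],170.3),'plate 130 z',zsize(prm,D['pL'][i],D['pR'][i],130))
# top-scene check of same
s=cv2.imread('pics/s9.png');cv2.imwrite('pics/s9d.png',cv2.resize(s[145:225,180:260],(800,600)[::-1] if 0 else (600,600),interpolation=2))
E
```

```text
L [ 355.3 -410.9  122.5]
R [ 514.3 -360.6  123. ]
To [ 397.7 -311.1  129.2]
pL [ 419.9 -287.5  122.7]
pR [ 542.1 -326.9  122.4]
LR diag 170.3 z 114.62047421573904 plate 130 z 118.29181854506201
LR diag 170.3 z 114.30777347801302 plate 130 z 117.6312160830465
```

View pics/s9d.png

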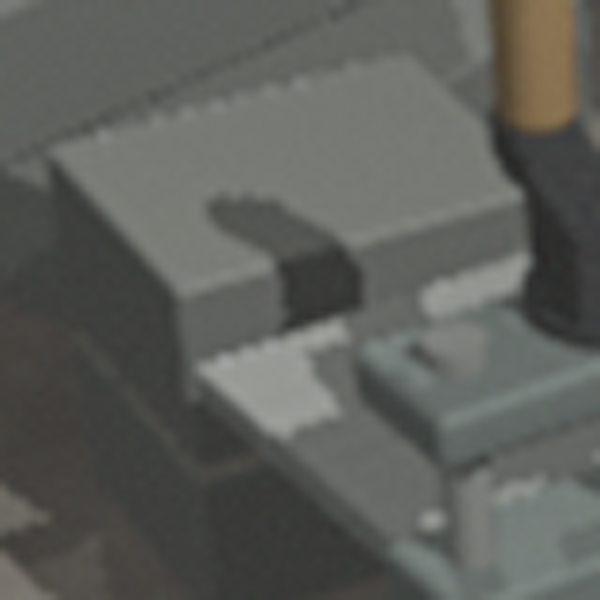

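```bash
python3 - <<'E'
from h import *
f=lambda c:np.array([c[0]/7.5+180-.43,c[1]/7.5+145-.43])
from scipy.optimize import minimize_scalar
for nm,c,xy in(('R',(180,298),(514.5,-360.8)),('pR',(200,370),(542,-326.8)),('L',(52,155),(355.5,-411))):
    u=f(c);Z=np.arange(90,150,.5);e=[np.linalg.norm(proj('scene',(*xy,z))-u) for z in Z];i=int(np.argmin(e));print(nm,Z[i],e[i],u,proj('scene',(*xy,123)))
E
```

```text
R 124.0 0.6018253265761103 [203.57       184.30333333] [203.02782914 184.80330248]
pR 124.0 0.9760674492347955 [206.23666667 193.90333333] [205.31018495 194.35531463]
L 99.5 47.80707624750322 [186.50333333 165.23666667] [233.37700772 152.6345923 ]
```

Stereo and scene checks put the rest and plate both at about 123 mm. I take one more wide-baseline view to confirm.

```bash
python3 -m jog '{"xyz":[[-1,-0.2,0],[-1,-0.2,0],[-1,-0.2,0],[-1,-0.1,0],[-1,-0.1,0],[-1,0,0],[-1,0,0],[-1,0,0],[0,0,0],[0,0,0]],"angular":[[0,0,0],[0,0,0],[0,0,0],[0,0,0],[0,0,0],[0,0,0],[0,0,0],[0,0,0],[0,0,0],[0,0,0]]}'
python3 snap.py vc
python3 - <<'E'
from h import *
d=np.load('vc.npz');p=(d['K'],d['R'],d['t']);im=cv2.imread('pics/vc.png')
P0=dict(L=(355.3,-410.9,122.6),R=(514.3,-360.6,122.6),T=(397.5,-311,124),B=(472,-460,123),pL=(420,-287.5,122.6),pR=(542.1,-326.9,122.6))
r=[]
for k,X in P0.items():
    x,y=np.round(proj('',X,p)).astype(int);print(k,x,y)
    c=im[y-10:y+10,x-10:x+10]
    if c.shape[:2]==(20,20): c=cv2.resize(c,(200,200),interpolation=0);c[:2]=0;c[:,:2]=0;r.append(c)
cv2.imwrite('pics/cz2.png',cv2.vconcat([cv2.hconcat(r[:3]),cv2.hconcat((r[3:]+[r[0]*0]*3)[:3])]))
E
```

```text
time: 22.4
tool_pos: [381.2, -343.9, 344.4]
tcp_rot: [3.139, -0.004, 0.378]
contact_force: [0.7, 0.0, 0.7]
grip_width: 46.0
22.45 [ 381.37534485 -343.90097917  344.42825723] [ 3.13854456 -0.00369138  0.3782065 ]
L 268 262
R 419 272
T 339 192
B 349 335
pL 368 178
pR 455 254
```

View pics/vc.png

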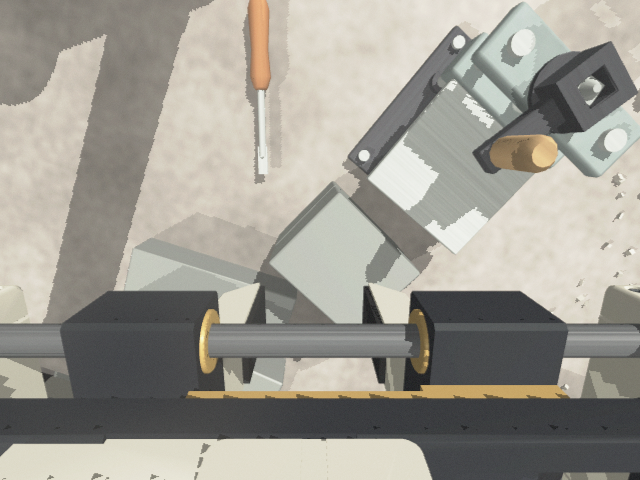

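View pics/cz2.png

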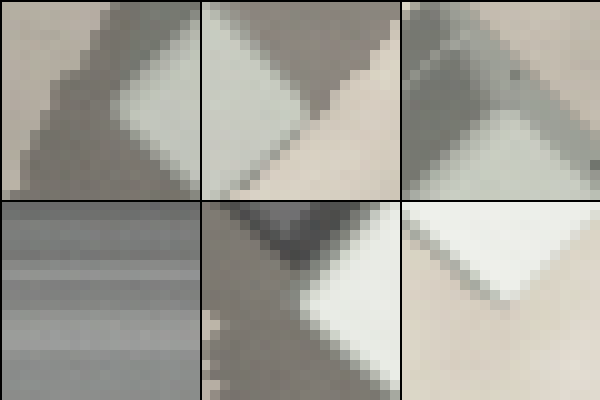

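```bash
python3 - <<'E'
from hts import *
v=[load(n) for n in('va','vb','vc')]
D=dict(L=((220.5,230.5),(111.3,217.3),(268.3,262)),R=((376.5,240.5),(269.5,228.7),(419,272.7)),T=((290.9,156),(175.7,143),(339,192.3)),pL=((319.5,140.5),(204.8,127.3),(367.5,177.5)),pR=((413.5,220.7),(305.5,209.3),(455.3,253.8)))
for k,u in D.items():
    A=[]
    for (K,R,t),q in zip(v,u):
        M=K@np.c_[R,t];A+=[q[0]*M[2]-M[0],q[1]*M[2]-M[1]]
    X=np.linalg.svd(np.array(A))[2][-1];X=X[:3]/X[3]
    print(k,X.round(1),[(proj('',X,p)-q).round(2).tolist() for p,q in zip(v,u)],'b-c',tri2(v[1],u[1],v[2],u[2]).round(1))
E
```

```text
L [ 355.2 -410.9  122.3] [[-0.04, 0.01], [0.03, -0.09], [0.0, 0.07]] b-c [ 355.2 -411.   122.2]
R [ 514.3 -360.6  123.6] [[0.07, 0.04], [-0.1, 0.22], [0.02, -0.25]] b-c [ 514.3 -360.6  123.6]
T [ 398.1 -311.9  124.3] [[-0.55, 0.3], [0.34, -0.77], [0.22, 0.45]] b-c [ 397.9 -312.2  123.8]
pL [ 419.7 -287.3  121.6] [[-0.17, 0.14], [0.21, -0.6], [-0.03, 0.44]] b-c [ 419.6 -287.4  121.4]
pR [ 542.2 -326.9  122.3] [[-0.0, 0.03], [0.03, -0.12], [-0.03, 0.09]] b-c [ 542.2 -326.9  122.3]
```

```bash
python3 - <<'E'
import cv2
a=cv2.imread('pics/va.png')[0:130,410:590];c=cv2.imread('pics/vc.png')[35:165,465:640]
cv2.imwrite('pics/hubs.png',cv2.hconcat([cv2.resize(a[:,:175],None,fx=2.25,fy=2.25,interpolation=2),cv2.resize(c,None,fx=2.25,fy=2.25,interpolation=2)]))
s=cv2.imread('pics/s9.png');cv2.imwrite('pics/s9e.png',cv2.resize(s[130:205,225:300],(600,600),interpolation=2))
E
```

```text
(no output)
```

View pics/hubs.png

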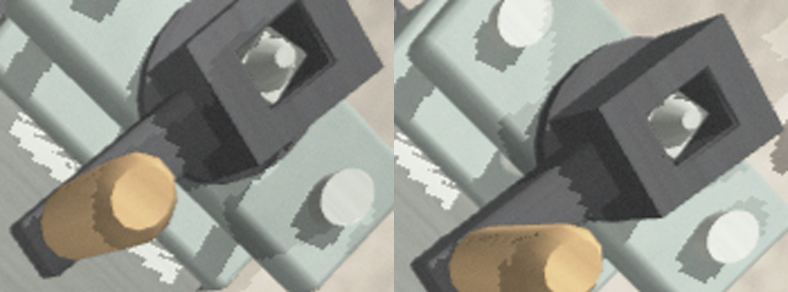

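View pics/s9e.png

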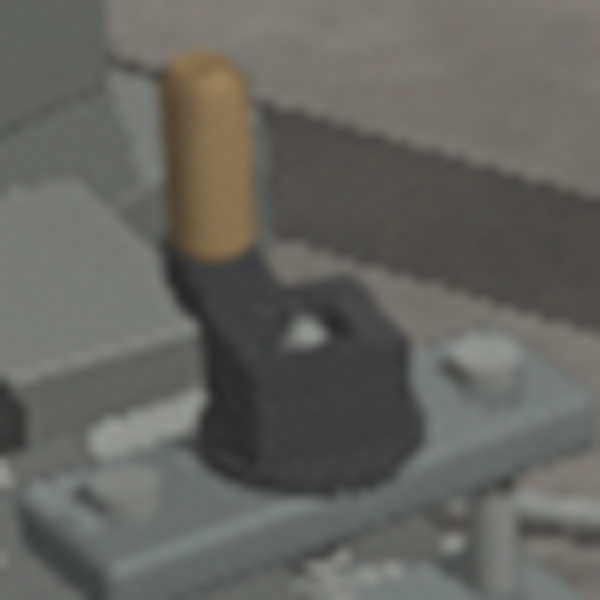

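```bash
python3 - <<'E'
from hts import *
a,c=load('va'),load('vc')
A=[(188,43),(258,166),(383,68),(143,200)];B=[(209,108),(267,216),(388,128),(183,262)]
for x,y in zip(A,B): print(tri2(a,(x[0]/2.25+410-.3,x[1]/2.25-.3),c,(y[0]/2.25+465-.3,y[1]/2.25+35-.3)).round(1))
E
```

```text
[ 496.3 -176.9  231.4]
[ 535.  -195.4  224.2]
[ 556.7 -157.9  223.1]
[ 493.4 -227.2  264.7]
```

```bash
python3 - <<'E'
from plant import bot
print(bot.get_obs()['time']);print(bot.close_job())
E
```

```text
22.45
the job is handed in; nothing more can be done
None
```

The job is handed in at 22.5 s of the 61 s allowed. The crank was gripped by its wooden handle, lowered onto the screw's square end, and wound clockwise about 500° including the play. I then let go and moved the gripper clear. Contact forces showed no more than about 10 N.

- **Plate level:** triangulating from three wrist views gave the rest at about 122–124 mm and the plate at about 122 mm. The scene camera put one corner of each at 124 mm. The plate is therefore level to within about 1 mm, if anything slightly low.
- **Disagreeing checks:** a cruder estimate from apparent sizes put the plate 1–4 mm above the rest instead. One corner of the rest also read up to 5–6 mm high in the two-view check. I put both down to the bevelled brick edges and did not correct for them.
- **Crank seating:** the top of the hub averaged 226 mm against the 227 mm expected when fully down, though single corners scattered from 223 to 231 mm. The scene picture shows the hub sitting flat on the shoulder.

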